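# Set the creaser's selector to the marked position and lock it

### The arm

A 6-joint arm with a two-finger parallel gripper is mounted at the origin on the work surface; the furniture and walls round the work are solid. World frame = base frame: x ahead of the robot, y to its left, z up, the work surface at z = 0. Lengths are in m, angles in rad, forces in N, time in s.
With the tool pointing down it reaches from about 0.375 to 0.9 m from the base axis. Payload 3.1 kg.
Tool frame: the origin (TCP) lies midway between the tips of the shut fingers; the grasp point (between the pads) lies 19 mm behind it; x points along the fingers, y is the direction in which the jaws open and shut, and the axes are right-handed (so a half turn about x gives the same grasp; the last joint's range is limited). The gripper opens to 87 mm and grips with 3 to 60 N. Pads are 19 mm wide; open, the fingers measure 117 mm over their backs; the gripper's body (75 mm by 190 mm) begins 51 mm behind the grasp point.
Start: joints at [1.067, 0.527, 1.433, -0, 1.181, -0.178], TCP at [0.2, 0.592, 0.186] pointing down, gripper open.
Joint ranges: [-3.08, 3.08], [-0.75, 2.2], [0.22, 2.44], [-1.43, 4.57], [0, 2.65], [-2.85, 2.85]. Speed limits (rad/s): [2.79, 2.79, 3.14, 3.14, 3.14, 3.14].

### API

Orientations are given as a unit quaternion [x, y, z, w].
In Python, from rig import get_obs, imaging, robot gives the robot as it stands.
- The arm moves only by the shell command python3 -m inch 'ROWS' [FORCE]. ROWS is JSON, a list of rows, each a list of 3 entries, a list of its own where there are three numbers: the finger opening in mm, from 0 to 87, then the shift along the tool's x, y, z in mm, then the turn, a rotation vector about the tool's x, y, z in degrees. In form: [[grip, [dx, dy, dz], [wx, wy, wz]], ...]. A call has 1 to 12 rows; each row shifts and turns the pose as measured when the row begins, along the tool's axes as they then stand; what a row does not reach is not made up. A row lasts 1/8 s, in which the tool goes at most 62.5 mm and 10.7 degrees, less where a joint would pass 70% of its speed; a pose out of reach is approached as far as the arm can. A call with a gripper value outside its range is refused whole. The fingers move at their own pace and stop on an object; FORCE is the grip in N (left out, the last holds). Time passes only in rows, so rows that do not move let the fingers close. It gives the time, the measured TCP pose, the force and the opening at its end, in the units of the state.
- get_obs(): the state, without advancing time (a new reading comes with each control period).
- imaging.camera(name): name is "side" or "top"; returns the picture (400x640x3 uint8, red, green, blue); there is no depth.
- imaging.camera_params(name): a dict with "camera_matrix" (3x3 intrinsics, pixels), "xyz" and "rotation" of the camera in the world. Camera axes: x right, y down, z forward; pixel columns grow to the right and rows downward; lengths in m; the calibration is good to about 2 mm. A picture is of the moment at which its call begins. camera_params takes no time and is no camera call.
- robot.hand_in(): hands the job in, once; it reports no verdict.
Trained networks look in the newest picture that a camera, given by its name, has taken for a name from the list of things; names that differ only in an ending like _2 or _b are one class to them, and where a whole thing is asked for, a point or a joint stands for the part that bears it (a point fixed in the world has none). Each returns a list of dicts, best first, with "confidence" (0 to 1); they miss things now and then, are a little off and sometimes report something else, mostly with a low value. They report only what shows in the picture. A call takes as long as a camera call.
- imaging.cut_out(camera, target): "pixels" (400x640 bool, what is visible of it) and "box" ([centre column, centre row, width, height] in pixels, round what is visible of it).
- imaging.tip_of(camera, target): "pixel" ([column, row] in pixels: a listed point, or the origin of a listed thing).
The state is a dict: "time": time; "q": joint angles; "joint_velocities": joint speeds; "joint_torque": joint torques, N m; "position": TCP position; "tool_rot": TCP orientation; "ft_force": force on the tool from outside, world axes, zero at the start; "moment": the same for the moment, N m; "grip_width": finger opening in m.
Only numpy, scipy, OpenCV 4.12 (cv2) and the standard library are available. Lean on these libraries where they do the work, as an engineer would, in place of code of your own. Each camera call takes 0.05 s, during which the arm holds its last target. There are 200 camera calls.

### The job

Set up the creasing machine's control unit for the next job: turn the selector so that its pointer points at the tall marker peg and the selector clicks into rest there, then push the locking bolt fully home so that its tongue sits in the selector's notched rim. Let go of everything, and do not disturb the thread spool and the rubber stamp that stand beside the unit.

Things in the scene. Friction and masses are not known exactly. Their poses are not given: they have to be found in the camera images.
- control_unit: Grey control box fixed to the table, base 174 x 224 mm, panel top 46 mm above the table; origin at the centre of its underside. Seen in its own frame (z up): the selector's axis stands at x -10, y -30 mm; the four setting holes lie on a 66 mm arc about that axis at -60, -40, +40 and +60 degrees from the unit's +x axis (its far side), and the locking bolt lies on the unit's +y side of the selector. A small dark block on the -y side houses the click roller.
- selector (a joint): Selector angle in rad, counter-clockwise from above, 0 when the pointer points along the unit's +x; range -1.2 to 1.2. Seven click positions 20 degrees (0.349 rad) apart, -60 to +60 degrees; a spring resists with about 0.15 N m between them and draws the released selector into the nearest one. Starts in one of the middle three. The bolt, when home, blocks it (unless forced), so set it first.
- selector_grip (a point): Point on the selector's vertical axis, at grip height, 79 mm above the table. The selector is a black bar grip 74 mm long, 16 mm wide, standing on a black notched disc of 46 mm radius; the bar runs from 57 to 93 mm above the table, is grasped across its 16 mm width. x axis of this frame: along the bar to the pointer end (a nose and a white line on top); z up.
- pointer_line (a point): Point that moves with the selector: 66 mm from its axis straight ahead of the pointer, on the arc of the setting holes.
- marker_head (a point): Top centre of the steel marker peg, 28 mm tall with a round 20 mm head, fixed in one of the four setting holes, its top 74 mm above the table; the other three holes have flat 18 mm plugs only 3 mm high.
- lock_bolt (a joint): Travel of the locking bolt in m: near 0 (0 to 0.006 at the start) withdrawn, 0.025 fully home (end stop); it moves along the unit's -y axis, towards the selector. About 2 N of friction; it stays where it is left. Its 5 mm tongue enters the 6.6 mm gap between two studs of the rim; if the selector is between clicks it is stopped at about 0.013.
- bolt_tab (a point): Centre of the bolt's upright tab, at grip height, 79 mm above the table. The dark steel tab is 12 mm thick along the sliding direction (y of this frame, which points away from the selector), 30 mm wide, and stands from 54 to 94 mm above the table.
- spool_mid (a point): Middle of a loose thread spool, 47 mm across and 60 mm tall, standing by the near side of the unit; leave it alone.
- stamp_mid (a point): Middle of a loose wooden hand stamp, 40 mm across and 74 mm tall, standing by the near side of the unit; leave it alone.

How it is judged:
By the outcome, as a careful person would: the job done as asked, in the order asked, and still so for the second after the job is handed in, with the robot touching nothing.
It also fails if it takes over 40 s, if anything falls off the work surface, if the arm or the gripper's body presses on something with over 40 N, if the wrist force passes 120 N, or if a joint passes its speed limit or range.

## Working session

There is one attempt and no reset: what is moved stays moved. The work goes in short steps, Python scripts to look and compute and a shell command to move; the robot and the scene stay as the last step left them, time stands still between calls to the robot, and variables do not carry over. Pictures are saved under pics/ and viewed, about 8 in all and at most 12, crops included, and the job is handed in when it is done.

```bash
mkdir -p pics
cat > h.py <<'E'
import numpy as np, cv2
from scipy.spatial.transform import Rotation as R
from rig import get_obs, imaging, robot
def rot(r):
    r=np.array(r,float)
    return r if r.shape==(3,3) else R.from_quat(r).as_matrix()
def ray(cam,px,z):
    p=imaging.camera_params(cam);K=np.array(p["camera_matrix"]);M=rot(p["rotation"]);o=np.array(p["xyz"])
    d=M@np.linalg.inv(K)@np.array([px[0],px[1],1.]);return o+d*(z-o[2])/d[2]
def snap(cam,name):
    im=imaging.camera(cam);cv2.imwrite('pics/%s.png'%name,cv2.cvtColor(im,cv2.COLOR_RGB2BGR));return im
H=dict(selector_grip=.079,pointer_line=.079,marker_head=.074,bolt_tab=.079,spool_mid=.030,stamp_mid=.037,control_unit=0)
E
python3 - <<'E'
from h import *
np.set_printoptions(precision=4,suppress=True)
for c in("top","side"):
    snap(c,c+"0");print(c,imaging.camera_params(c))
    for n,z in H.items():
        for d in imaging.tip_of(c,n)[:2]: print(c,n,round(d["confidence"],2),np.round(d["pixel"],1),ray(c,d["pixel"],z))
print(get_obs())
E
```

```text
top {'camera_matrix': array([[490.1492,   0.    , 317.1734],
       [  0.    , 490.1492, 193.1549],
       [  0.    ,   0.    ,   1.    ]]), 'xyz': array([ 0.3638, -0.3211,  0.9307]), 'rotation': array([-0.6952,  0.7165, -0.035 ,  0.0463])}
top selector_grip 0.71 [379.3 204.1] [ 0.4399 -0.4165  0.079 ]
top pointer_line 0.76 [397.2 176.8] [ 0.4869 -0.4499  0.079 ]
top marker_head 0.53 [417.3 210.4] [ 0.4273 -0.4828  0.074 ]
top marker_head 0.36 [396.7 176.4] [ 0.4884 -0.4498  0.074 ]
top bolt_tab 0.63 [345.2 152.6] [ 0.5329 -0.3605  0.079 ]
top spool_mid 0.56 [294.1 198.9] [ 0.4588 -0.2653  0.03  ]
top spool_mid 0.49 [376.3 203.7] [ 0.4452 -0.4165  0.03  ]
top stamp_mid 0.91 [325.3 255.9] [ 0.3527 -0.3197  0.037 ]
side {'camera_matrix': array([[509.1565,   0.    , 322.7564],
       [  0.    , 509.1565, 204.4719],
       [  0.    ,   0.    ,   1.    ]]), 'xyz': array([ 0.3038, -0.9732,  0.6205]), 'rotation': array([ 0.8889, -0.1184,  0.0529, -0.4393])}
side selector_grip 0.73 [319.6 251.8] [ 0.4441 -0.4052  0.079 ]
side pointer_line 0.89 [358.1 278.3] [ 0.4842 -0.4755  0.079 ]
side marker_head 0.56 [323.5 289.7] [ 0.4306 -0.4793  0.074 ]
side bolt_tab 0.75 [368.2 221.7] [ 0.541  -0.3556  0.079 ]
side bolt_tab 0.39 [322.4 255.3] [ 0.4463 -0.4141  0.079 ]
side spool_mid 0.84 [306.9 220.9] [ 0.4553 -0.2674  0.03  ]
side stamp_mid 0.56 [254.3 248.1] [ 0.3505 -0.3226  0.037 ]
side control_unit 0.22 [355.6 283.7] [ 0.5027 -0.4136  0.    ]
{'time': 0.8, 'q': array([ 1.0665,  0.5274,  1.4327, -0.    ,  1.1814, -0.1785]), 'joint_velocities': array([ 0.0011, -0.0003, -0.0004, -0.001 , -0.0002,  0.0001]), 'joint_torque': array([  0.0009, -43.9943, -17.6981,   0.0633,   0.0502,  -0.    ]), 'position': array([0.2   , 0.5921, 0.1857]), 'tool_rot': array([ 0.1147,  0.6977, -0.1147,  0.6978]), 'ft_force': array([ 0.3683, -0.0863, -0.1229]), 'moment': array([ 0.0253, -0.0044, -0.0081]), 'grip_width': 0.08681923776008915}
```

```bash
python3 -c "
import cv2,numpy as np
cv2.imwrite('pics/both0.png',cv2.resize(np.vstack([cv2.imread('pics/top0.png'),cv2.imread('pics/side0.png')]),(480,600)))"
```

```text
(no output)
```

View pics/top0.png

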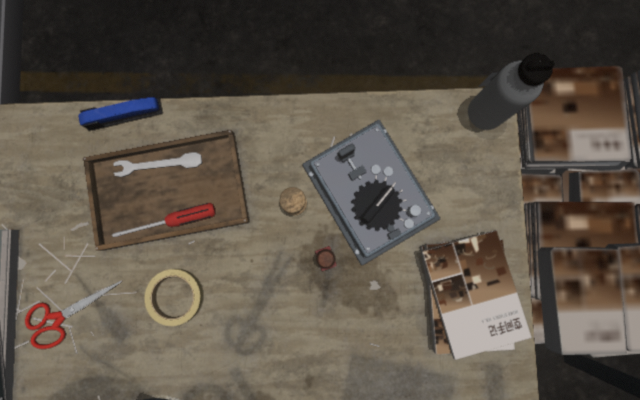

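View pics/side0.png

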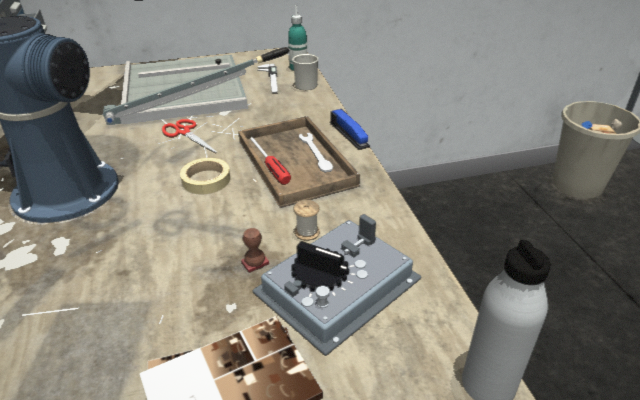

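Top picture: control unit spans about (305–438, 122–262), with the selector at (379,204), peg near (415,211) and bolt tab at (346,152). The spool is at (292,201) and the stamp at (325,258). In the side picture the peg's tall head is at (323,292). Next I'll refine the unit yaw, peg hole and pointer.

Run:
```python
from h import *
np.set_printoptions(precision=4,suppress=True)
for c in("top","side"):
    d=imaging.cut_out(c,"control_unit")
    if d:
        m=d[0]["pixels"].astype(np.uint8);print(c,d[0]["confidence"],m.sum())
        cs,_=cv2.findContours(m,cv2.RETR_EXTERNAL,cv2.CHAIN_APPROX_NONE)
        pts=np.array([ray(c,p[0],0.)[:2] for p in max(cs,key=len)],np.float32)
        (cx,cy),(w,h),a=cv2.minAreaRect(pts*1000);print("rect",cx,cy,w,h,a)
im=cv2.imread('pics/top0.png')[115:270,295:445];b=cv2.imread('pics/side0.png')[200:350,245:425]
cv2.imwrite('pics/crop0.png',np.vstack([cv2.resize(im,(580,600),interpolation=cv2.INTER_CUBIC)])) 
cv2.imwrite('pics/crop1.png',cv2.resize(b,(720,600),interpolation=cv2.INTER_CUBIC))
```

```text
top 0.71 10650
rect 472.5708312988281 -409.93353271484375 228.55010986328125 178.15335083007812 28.659961700439453
side 0.71 12021
rect 489.21240234375 -377.02520751953125 281.91546630859375 211.9081573486328 28.61616325378418
```

View pics/crop0.png

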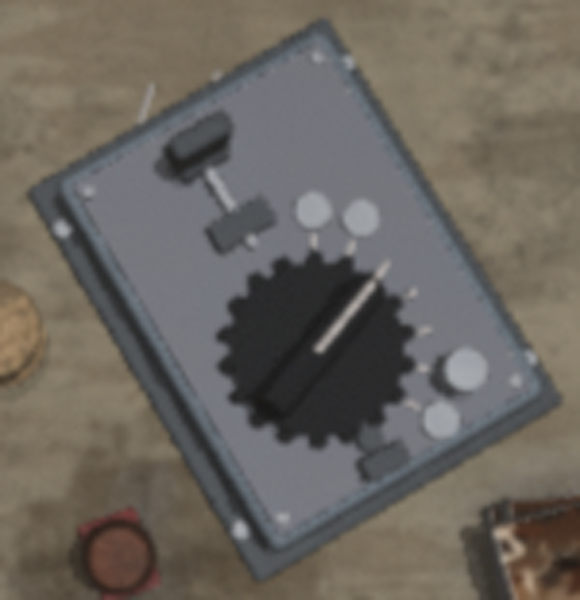

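View pics/crop1.png

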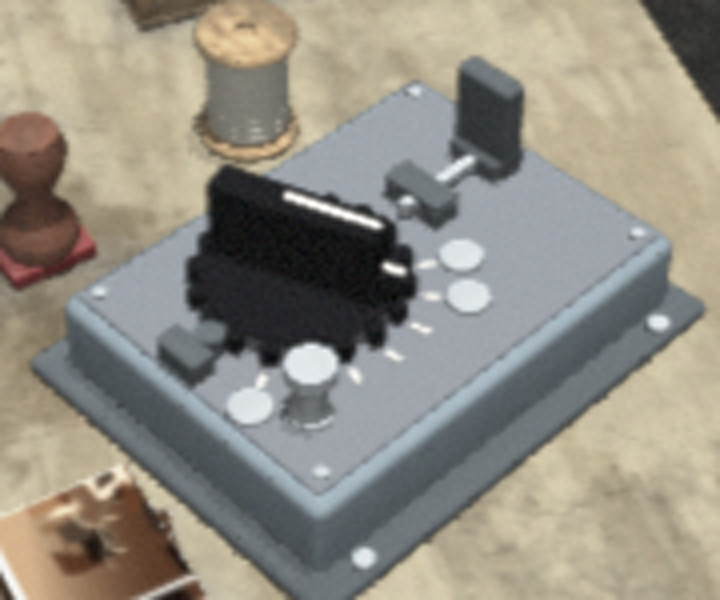

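Crops: the peg sits at crop0 (465,370), in the -40° hole, with a flat plug at (440,420) in the -60° hole. The white pointer line runs from (318,350) to (388,262), i.e. about +20°. The bolt tab is at (200,140), withdrawn.

The selector must therefore turn 60° clockwise. Next I'll compute the move.

```bash
cat >> h.py <<'E'
C=np.array([.4726,-.4099]);YAW=np.deg2rad(28.66-90)
UX=np.array([np.cos(YAW),np.sin(YAW)]);UY=np.array([-UX[1],UX[0]])
SEL=C-.010*UX-.030*UY
def w2t(dw): return np.round(R.from_quat(get_obs()["tool_rot"]).inv().apply(dw)*1000,1)
def yawy(): 
    M=rot(get_obs()["tool_rot"]);return np.degrees(np.arctan2(M[1,1],M[0,1]))
E
python3 - <<'E'
from h import *
np.set_printoptions(precision=4,suppress=True)
print(SEL,np.degrees(YAW)); print(rot(get_obs()["tool_rot"]),yawy())
a=[ray("top",(295+x/3.867,115+y/3.871),.093)[:2] for x,y in((318,350),(388,262))];d=a[1]-a[0];print("ptr unit deg",np.degrees(np.arctan2(d[1],d[0])-YAW),a)
p=ray("top",(295+465/3.867,115+370/3.871),.074)[:2]-SEL;print("peg",np.hypot(*p),np.degrees(np.arctan2(p[1],p[0])-YAW))
p=ray("top",(295+200/3.867,115+128/3.871),.094)[:2]-C;print("tab top in unit",p@UX,p@UY)
for c in("top","side"):
  q=ray(c,imaging.tip_of(c,"bolt_tab")[0]["pixel"],.079)[:2]-C;print("tab",q@UX,q@UY)
P=get_obs()["position"]
print(w2t(np.array([.5,.2,.2])-P),w2t(np.array([*SEL,.2])-np.array([.5,.2,.2])))
E
```

```text
[ 0.4415 -0.4155] -61.34
[[ 0.      0.3201  0.9474]
 [ 0.      0.9474 -0.3201]
 [-1.      0.     -0.    ]] 71.33383996133598
ptr unit deg 20.772567949035555 [array([ 0.4365, -0.4113]), array([ 0.4748, -0.4441])]
peg 0.06530412179658504 -41.393072156534515
tab top in unit -0.01009493609009094 0.0798893966374728
tab -0.014409556443489128 0.07663535395016596
tab -0.014860103068979502 0.08606164968947592
[ -14.3 -275.5  409.7] [  -0.  -601.9  141.6]
```

```bash
python3 -m inch '[[50,[-5,-31,46],[0,0,0]],[50,[-5,-31,46],[0,0,0]],[50,[-2,-31,46],[0,0,0]],[50,[-2,-31,46],[0,0,0]],[50,[-2,-31,46],[0,0,0]],[50,[0,-31,46],[0,0,0]],[50,[0,-31,46],[0,0,0]],[50,[0,-31,46],[0,0,0]],[50,[0,-31,46],[0,0,0]]]' 25
python3 -m inch '[[50,[0,-55,13],[0,0,0]],[50,[0,-55,13],[0,0,0]],[50,[0,-55,13],[0,0,0]],[50,[0,-55,13],[0,0,0]],[50,[0,-55,13],[0,0,0]],[50,[0,-55,13],[0,0,0]],[50,[0,-55,13],[0,0,0]],[50,[0,-55,13],[0,0,0]]]'
python3 - <<'E'
from h import *
print(yawy(),get_obs()["q"],w2t(np.array([*SEL,.2])-get_obs()["position"]))
E
```

```text
time: 2.12
position: [0.5131, 0.1894, 0.2035]
tool_rot: [0.114, 0.696, -0.109, 0.7]
ft_force: [0.5, 1.1, 0.1]
grip_width: 0.0499
time: 3.12
position: [0.4785, -0.2766, 0.2028]
tool_rot: [0.114, 0.692, -0.109, 0.704]
ft_force: [0.9, -0.7, -1.1]
grip_width: 0.05
71.80985269092852 [-0.73581411  0.40321605  1.60731201  0.01656525  1.12016959 -1.99619232] [   1.6 -143.5    8.2]
```

```bash
python3 -m inch '[[50,[0,-48,3],[0,0,0]],[50,[0,-48,3],[0,0,0]],[50,[0,-46,3],[0,0,0]],[50,[0,0,0],[8,0,0]],[50,[0,0,0],[8,0,0]],[50,[0,0,0],[7,0,0]]]'
python3 - <<'E'
from h import *
s=rot(get_obs()["tool_rot"])
T=np.array([[0,np.cos(np.radians(48.7)),0],[0,np.sin(np.radians(48.7)),0],[-1,0,0]]).astype(float);T[:,2]=np.cross(T[:,0],T[:,1])
print(np.degrees(R.from_matrix(s.T@T).as_rotvec()),get_obs()["q"],w2t(np.array([*SEL,.062])-get_obs()["position"]))
E
```

```text
time: 3.88
position: [0.4398, -0.4262, 0.2016]
tool_rot: [0.258, 0.652, -0.253, 0.666]
ft_force: [-0.3, 0.8, -0.4]
grip_width: 0.0499
[-1.10598306  0.87014257 -0.79690336] [-0.96167478  0.48644579  1.46084225  0.01838482  1.18276724 -1.79920456] [139.6   7.1  -8.1]
```

```bash
python3 -m inch '[[50,[40,7,-8],[-1,0.9,-0.8]],[50,[40,0,0],[0,0,0]],[50,[0,0,0],[0,0,0]]]'
python3 - <<'E'
from h import *
s=rot(get_obs()["tool_rot"])
T=np.array([[0,np.cos(np.radians(48.7)),0],[0,np.sin(np.radians(48.7)),0],[-1,0,0]]).astype(float);T[:,2]=np.cross(T[:,0],T[:,1])
print(np.degrees(R.from_matrix(s.T@T).as_rotvec()),w2t(np.array([*SEL,.062])-get_obs()["position"]))
im=snap("top","t1");b=snap("side","s1")
im=cv2.cvtColor(b,cv2.COLOR_RGB2BGR)[150:350,225:445];cv2.imwrite('pics/s1c.png',cv2.resize(im,(660,600)))
E
```

```text
time: 4.25
position: [0.4401, -0.4171, 0.1213]
tool_rot: [0.25, 0.66, -0.251, 0.662]
ft_force: [-0.3, -0.8, 1.0]
grip_width: 0.0499
[-0.17440547  0.17259343  0.07238418] [59.3  2.2 -0.2]
```

View pics/s1c.png

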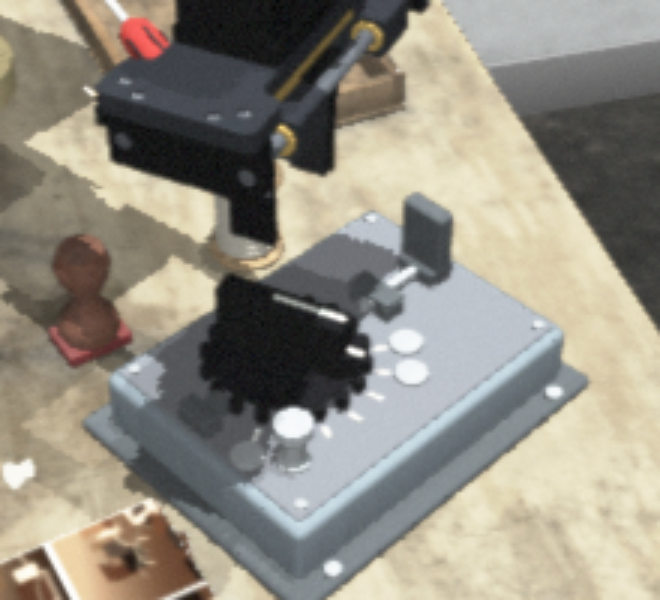

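The side crop shows the open fingers straddling above the bar, at about (255,220) and (315,150). The bar top is at (280,300), and the peg (292,430) is well clear. I'll descend and grip.

```bash
python3 -m inch '[[50,[20,2,0],[0,0,0]],[50,[20,0,0],[0,0,0]],[50,[18,0,0],[0,0,0]],[50,[0,0,0],[0,0,0]],[10,[0,0,0],[0,0,0]],[10,[0,0,0],[0,0,0]],[10,[0,0,0],[0,0,0]],[10,[0,0,0],[0,0,0]]]' 30
python3 - <<'E'
from h import *
o=get_obs();print(yawy(),o["moment"],w2t(np.array([*SEL,.062])-o["position"]))
E
```

```text
time: 5.35
position: [0.4494, -0.4266, 0.0764]
tool_rot: [0.244, 0.652, -0.257, 0.671]
ft_force: [0.2, 0.0, 0.2]
grip_width: 0.0179
48.51036591763816 [-0.01257641 -0.0032769   0.04021418] [ 14.    3.2 -13.7]
```

Run:
```python
from h import *
o=get_obs();print(o["position"],o["q"],rot(o["tool_rot"])[:,0],o["joint_torque"])
b=snap("side","s2");im=cv2.cvtColor(b,cv2.COLOR_RGB2BGR)[150:350,225:445];a=snap("top","t2");a=cv2.cvtColor(a,cv2.COLOR_RGB2BGR)[100:270,290:450]
cv2.imwrite('pics/s2c.png',np.hstack([cv2.resize(im,(440,400)),cv2.resize(a,(360,400))]))
```

```text
[ 0.44937082 -0.42656483  0.07640042] [-9.39189544e-01  6.43935127e-01  1.56858816e+00 -6.87237658e-04
  8.96592942e-01 -1.78555274e+00] [ 0.01873885 -0.02652354 -0.99947254] [-3.79339137e-03 -4.50939167e+01 -1.37292409e+01 -4.38920734e-02
 -5.22662827e-02 -1.69961018e-03]
```

View pics/s2c.png

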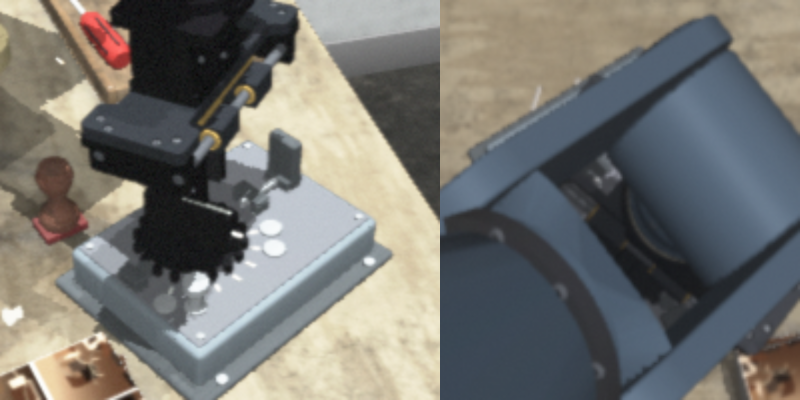

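The side view shows the fingers round the bar, with the bar's white line at (185–235, 200–215). The pose is 13 mm off along the bar and 14 mm high. I'll reopen and re-seat, watching where the deviation comes from.

```bash
python3 -m inch '[[50,[0,0,0],[0,0,0]],[50,[0,0,0],[0,0,0]],[50,[0,0,0],[0,0,0]]]'
python3 -m inch '[[50,[0,3,-13],[0,1,-1.5]]]'
python3 - <<'E'
from h import *
o=get_obs();s=rot(o["tool_rot"])
T=np.array([[0,np.cos(np.radians(48.7)),0],[0,np.sin(np.radians(48.7)),0],[-1,0,0]]).astype(float);T[:,2]=np.cross(T[:,0],T[:,1])
print(np.degrees(R.from_matrix(s.T@T).as_rotvec()),w2t(np.array([*SEL,.062])-o["position"]),o["joint_velocities"])
E
```

```text
time: 5.82
position: [0.4492, -0.4264, 0.0761]
tool_rot: [0.244, 0.652, -0.257, 0.671]
ft_force: [0.1, -0.7, 0.7]
grip_width: 0.035
time: 5.95
position: [0.4414, -0.4166, 0.0758]
tool_rot: [0.238, 0.66, -0.264, 0.661]
ft_force: [-0.5, 0.5, -0.1]
grip_width: 0.0443
[-0.27916211  0.83109348  1.9778664 ] [13.8  1.3 -0.9] [ 0.14925287 -0.05980165  0.17754991 -0.30780286  0.01105928  0.33245576]
```

```bash
python3 -m inch '[[50,[0,1,0],[0,0.8,2]]]';python3 -m inch '[[50,[6,0,0],[0,0,0]]]';  python3 -m inch '[[50,[7,0,0],[0,0,0]]]'
python3 - <<'E'
from h import *
o=get_obs();s=rot(o["tool_rot"])
T=np.array([[0,np.cos(np.radians(48.7)),0],[0,np.sin(np.radians(48.7)),0],[-1,0,0]]).astype(float);T[:,2]=np.cross(T[:,0],T[:,1])
print(np.degrees(R.from_matrix(s.T@T).as_rotvec()),w2t(np.array([*SEL,.062])-o["position"]),o["joint_velocities"])
E
```

```text
time: 6.08
position: [0.4419, -0.4137, 0.0755]
tool_rot: [0.251, 0.662, -0.25, 0.661]
ft_force: [-0.1, 0.1, -0.3]
grip_width: 0.0483
time: 6.2
position: [0.4423, -0.4148, 0.0698]
tool_rot: [0.251, 0.661, -0.25, 0.661]
ft_force: [-0.2, -0.3, -0.7]
grip_width: 0.0497
time: 6.32
position: [0.4421, -0.4145, 0.0623]
tool_rot: [0.251, 0.661, -0.25, 0.661]
ft_force: [0.2, 0.4, -0.5]
grip_width: 0.0498
[-0.21899811 -0.01331438 -0.04725216] [ 0.3 -1.2  0.1] [-0.00334521  0.08526888  0.02781255 -0.00365841 -0.12466459  0.00129924]
```

```bash
python3 -m inch '[[10,[0,-1,0],[0,0,0]],[10,[0,0,0],[0,0,0]],[10,[0,0,0],[0,0,0]],[10,[0,0,0],[0,0,0]]]' 35
python3 - <<'E'
from h import *
o=get_obs();print(yawy(),o["moment"],w2t(np.array([*SEL,.062])-o["position"]))
E
```

```text
time: 6.82
position: [0.4411, -0.4146, 0.0612]
tool_rot: [0.251, 0.662, -0.25, 0.661]
ft_force: [-0.1, -0.1, -0.1]
grip_width: 0.0178
48.495237396276046 [-0.03707057  0.05803787 -0.00684002] [-0.8 -0.4  0.9]
```

```bash
python3 -m inch '[[10,[0,0,0],[8,0,0]],[10,[0,0,0],[8,0,0]],[10,[0,0,0],[8,0,0]],[10,[0,0,0],[8,0,0]],[10,[0,0,0],[8,0,0]],[10,[0,0,0],[8,0,0]]]'
python3 - <<'E'
from h import *
o=get_obs();print(yawy(),o["moment"],w2t(np.array([*SEL,.062])-o["position"]))
E
```

```text
time: 7.58
position: [0.4416, -0.4151, 0.0624]
tool_rot: [0.505, 0.495, -0.505, 0.495]
ft_force: [0.7, -0.2, 0.4]
grip_width: 0.01
-1.0759046318101568 [-0.11511889  0.01820206 -0.05228014] [ 0.4 -0.1  0.4]
```

Run:
```python
from h import *
b=snap("side","s3");im=cv2.cvtColor(b,cv2.COLOR_RGB2BGR)[190:330,245:405]
cv2.imwrite('pics/s3c.png',cv2.resize(im,(680,595),interpolation=cv2.INTER_CUBIC))
print(get_obs()["grip_width"])
```

```text
0.009925329439094934
```

View pics/s3c.png

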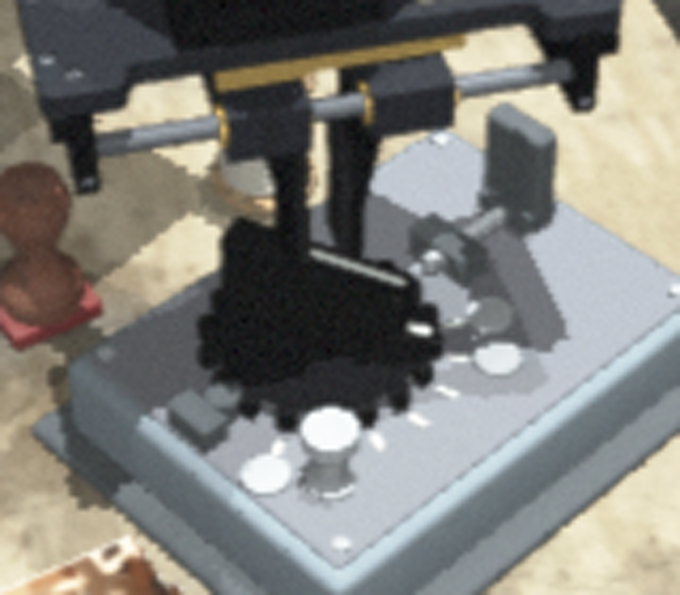

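The bar hasn't turned: its white line still runs from (312,255) to (405,283). The fingers, at (290,240) and (350,250), are behind it rather than around it. I'll compare the finger positions against the reported pose.

Run:
```python
from h import *
np.set_printoptions(precision=4,suppress=True)
def proj(c,P):
    p=imaging.camera_params(c);v=np.array(p["camera_matrix"])@rot(p["rotation"]).T@(np.array(P)-p["xyz"]);return v[:2]/v[2]
o=get_obs();M=rot(o["tool_rot"]);P=o["position"]
f=lambda q:np.round((q-[245,190])*4.25)
for b in(0,.03,.05,.07):
  for y in(-.012,0,.012): print(b,y,f(proj("side",P-M[:,0]*b+M[:,1]*y)))
print("SEL .093",f(proj("side",[*SEL,.093])),"nose",f(proj("side",[*(SEL+.037*np.array([np.cos(np.radians(-41.3)),np.sin(np.radians(-41.3))])),.093])))
print("peg",f(proj("side",[*(SEL+.066*(UX*np.cos(.698)-UY*np.sin(.698))),.074])))
# side-view reference: two-view triangulation of named points
for n in("selector_grip","marker_head","bolt_tab"):
  a=[]
  for d in imaging.tip_of("side",n)[:1]: a.append((d["confidence"],f(np.array(d["pixel"]))))
  print(n,a)
```

```text
0 -0.012 [286. 320.]
0 0 [318. 315.]
0 0.012 [350. 309.]
0.03 -0.012 [284. 260.]
0.03 0 [317. 255.]
0.03 0.012 [349. 249.]
0.05 -0.012 [283. 218.]
0.05 0 [316. 213.]
0.05 0.012 [349. 207.]
0.07 -0.012 [282. 175.]
0.07 0 [315. 170.]
0.07 0.012 [349. 164.]
SEL .093 [317. 254.] nose [410. 285.]
peg [329. 427.]
selector_grip [(0.7, array([322., 289.]))]
marker_head [(0.78, array([337., 428.]))]
bolt_tab [(0.95, array([519., 134.]))]
```

Run:
```python
from h import *
im=cv2.imread('pics/s3.png')[225:295,280:360].astype(float)/255
im=(np.clip(im*2.5,0,1)**.5*255).astype(np.uint8)
cv2.imwrite('pics/s3b.png',cv2.resize(im,(680,595),interpolation=cv2.INTER_CUBIC))
```

```text
(no output)
```

View pics/s3b.png

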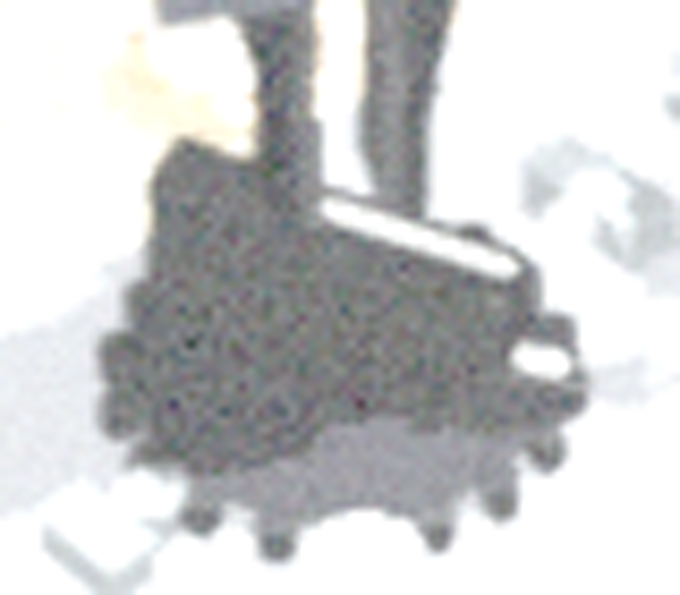

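Run:
```python
from h import *
def proj(c,P):
    p=imaging.camera_params(c);v=np.array(p["camera_matrix"])@rot(p["rotation"]).T@(np.array(P)-p["xyz"]);return np.round(v[:2]/v[2],1)
P=np.array([.4401,-.4171,.1213]);y=np.array([np.cos(np.radians(48.5)),np.sin(np.radians(48.5)),0])
for dz in(0,.03):
  for s in(-.04,-.025,.025,.04): print(dz,s,(proj("side",P+y*s+[0,0,dz])-[225,150])*3)
# triangulate selector and tab and peg from both cameras, initial detections
def tri(a,b):
    A=[];B=[]
    for c,px in(("top",a),("side",b)):
        p=imaging.camera_params(c);o=np.array(p["xyz"]);d=rot(p["rotation"])@np.linalg.inv(p["camera_matrix"])@[*px,1];d/=np.linalg.norm(d)
        N=np.eye(3)-np.outer(d,d);A.append(N);B.append(N@o)
    return np.linalg.lstsq(np.vstack(A),np.hstack(B),rcond=None)[0]
print("line inner",tri((295+318/3.867,115+350/3.871),(245+285/4,200+193/4)),"nose",tri((295+388/3.867,115+262/3.871),(245+382/4,200+225/4)))
print("peg",tri((295+465/3.867,115+370/3.871),(245+312/4,200+365/4)))
o=get_obs();print(o["ft_force"],o["moment"],o["joint_torque"])
```

```text
0 -0.04 [243.  309.3]
0 -0.025 [257.4 290.4]
0 0.025 [303.3 230.7]
0 0.04 [316.2 213.9]
0.03 -0.04 [240.9 261.9]
0.03 -0.025 [255.9 243.3]
0.03 0.025 [302.7 184.2]
0.03 0.04 [316.2 167.7]
line inner [ 0.43693872 -0.41135121  0.0935142 ] nose [ 0.4704849  -0.44273914  0.09789409]
peg [ 0.42843227 -0.47983778  0.07162687]
[-0.18016571  0.49410705 -0.35625433] [-0.08672603  0.07079663  0.02403799] [ 4.27573716e-03 -4.50647986e+01 -1.29824889e+01  1.43985424e-02
  8.25281208e-02  2.34086334e-02]
```

The fingertip pixels, at about (255,245) in the z=0.121 crop, match a tip 30 mm higher than the reported TCP. The same holds now: the tips end at the bar's top. So the fingers are really about 30 mm higher than the reading says, and the xy agrees. I'll realign and go 30 mm lower while watching the force.

```bash
python3 -m inch '[[50,[-10,0,0],[0,0,0]],[50,[0,0,0],[-8.5,0,0]],[50,[0,0,0],[-8.5,0,0]],[50,[0,0,0],[-8.5,0,0]],[50,[0,0,0],[-8.5,0,0]],[50,[0,0,0],[-8,0,0]],[50,[0,0,0],[-7.5,0,0]],[50,[0,0,0],[0,0,0]]]'
python3 - <<'E'
from h import *
o=get_obs();s=rot(o["tool_rot"])
T=np.array([[0,np.cos(np.radians(48.7)),0],[0,np.sin(np.radians(48.7)),0],[-1,0,0]]).astype(float);T[:,2]=np.cross(T[:,0],T[:,1])
print(np.degrees(R.from_matrix(s.T@T).as_rotvec()),w2t(np.array([*SEL,.034])-o["position"]))
E
```

```text
time: 8.78
position: [0.4431, -0.4171, 0.0784]
tool_rot: [0.235, 0.665, -0.237, 0.668]
ft_force: [-0.9, 1.1, -0.0]
grip_width: 0.0499
[2.28381836 0.36830361 0.08699019] [44.3  0.3 -2.5]
```

```bash
python3 -m inch '[[50,[10,0,-2],[2.2,0,0]],[50,[10,0,0],[0,0,0]]]'; python3 -m inch '[[50,[8,0,0],[0,0,0]]]'; python3 -m inch '[[50,[8,0,0],[0,0,0]]]';python3 - <<'E'
from h import *
o=get_obs();s=rot(o["tool_rot"])
T=np.array([[0,np.cos(np.radians(48.7)),0],[0,np.sin(np.radians(48.7)),0],[-1,0,0]]).astype(float);T[:,2]=np.cross(T[:,0],T[:,1])
print(np.degrees(R.from_matrix(s.T@T).as_rotvec()),w2t(np.array([*SEL,.034])-o["position"]))
E
```

```text
time: 9.02
position: [0.4425, -0.417, 0.0597]
tool_rot: [0.248, 0.658, -0.252, 0.664]
ft_force: [0.3, -0.4, -0.1]
grip_width: 0.0498
time: 9.15
position: [0.4426, -0.4172, 0.0513]
tool_rot: [0.248, 0.658, -0.252, 0.664]
ft_force: [-0.3, 0.2, 0.1]
grip_width: 0.0499
time: 9.28
position: [0.4427, -0.4174, 0.0428]
tool_rot: [0.248, 0.658, -0.252, 0.664]
ft_force: [-0.4, 0.9, 0.2]
grip_width: 0.05
[-0.15166983  0.59150722  0.12424457] [ 8.8  0.6 -2.3]
```

```bash
python3 -m inch '[[50,[7,0.6,-2],[0,0.6,0]]]'; python3 -m inch '[[10,[0,0,0],[0,0,0]],[10,[0,0,0],[0,0,0]],[10,[0,0,0],[0,0,0]],[10,[0,0,0],[0,0,0]],[10,[0,0,0],[0,0,0]],[10,[0,0,0],[0,0,0]]]' 40
python3 - <<'E'
from h import *
o=get_obs();print(yawy(),o["moment"],w2t(np.array([*SEL,.034])-o["position"]))
E
```

```text
time: 9.4
position: [0.4415, -0.4154, 0.0351]
tool_rot: [0.25, 0.662, -0.251, 0.661]
ft_force: [0.2, 0.5, 0.4]
grip_width: 0.0503
time: 10.15
position: [0.4413, -0.4159, 0.0348]
tool_rot: [0.25, 0.662, -0.251, 0.661]
ft_force: [-0.1, -0.4, -1.4]
grip_width: 0.0155
48.55423015800727 [-0.03125756 -0.060232    0.03354731] [ 0.8  0.4 -0.1]
```

The grip stopped at 15.5 mm, so the fingers hold the bar. Turning.

```bash
python3 -m inch '[[10,[0,0,0],[8,0,0]],[10,[0,0,0],[8,0,0]],[10,[0,0,0],[8,0,0]],[10,[0,0,0],[8,0,0]],[10,[0,0,0],[8,0,0]],[10,[0,0,0],[8,0,0]]]'
python3 - <<'E'
from h import *
o=get_obs();print(yawy(),o["moment"],w2t(np.array([*SEL,.034])-o["position"]))
E
```

```text
time: 10.9
position: [0.4412, -0.416, 0.0348]
tool_rot: [-0.502, -0.497, 0.505, -0.496]
ft_force: [-0.9, -1.0, -0.2]
grip_width: 0.0156
-0.7405827482520436 [-0.08628387  0.08315103  0.21115645] [ 0.8  0.3 -0.5]
```

```bash
python3 -m inch '[[10,[0,0,0],[6,0,0]],[10,[0,0,0],[4.5,0,0]],[10,[0,0,0],[0,0,0]]]'
python3 - <<'E'
from h import *
o=get_obs();print(yawy(),o["moment"],w2t(np.array([*SEL,.034])-o["position"]))
E
```

```text
time: 11.28
position: [0.4411, -0.416, 0.0348]
tool_rot: [-0.547, -0.447, 0.549, -0.447]
ft_force: [-1.2, -0.8, -1.3]
grip_width: 0.0158
-11.563979969048685 [-0.14630218 -0.00705611  0.11778348] [ 0.8  0.3 -0.6]
```

```bash
python3 -m inch '[[45,[0,0,0],[0,0,0]],[45,[0,0,0],[0,0,0]],[45,[0,0,0],[0,0,0]],[45,[0,0,0],[0,0,0]],[45,[0,0,0],[0,0,0]],[45,[-40,0,0],[0,0,0]],[45,[-50,0,0],[0,0,0]],[0,[0,0,0],[0,0,0]]]'
python3 - <<'E'
from h import *
np.set_printoptions(precision=4,suppress=True)
b=snap("side","s4");im=cv2.cvtColor(b,cv2.COLOR_RGB2BGR)[190:330,245:405]
cv2.imwrite('pics/s4c.png',cv2.resize(im,(680,595),interpolation=cv2.INTER_CUBIC))
for n in("pointer_line","marker_head","selector_grip","bolt_tab"):
  for d in imaging.tip_of("side",n)[:1]:
    p=ray("side",d["pixel"],H[n])[:2]-SEL;print(n,d["confidence"],np.hypot(*p),np.degrees(np.arctan2(p[1],p[0])-YAW),(p+SEL-C)@UX,(p+SEL-C)@UY)
o=get_obs();print(o["q"],yawy(),w2t(np.array([*(C-.010*UX+.115*UY),.1])-o["position"]))
E
```

```text
time: 12.28
position: [0.4418, -0.4153, 0.1266]
tool_rot: [-0.546, -0.448, 0.548, -0.447]
ft_force: [0.4, 0.2, -0.7]
grip_width: 0.0404
pointer_line 0.57 0.08489320203867244 -42.35843847514749 0.052731345670477214 -0.08719819947122431
marker_head 0.66 0.06649127307396854 -40.39201309209954 0.040641658325471675 -0.0730872584071352
selector_grip 0.89 0.004341618369340339 125.21312298521862 -0.012503461636806703 -0.026452841997030546
bolt_tab 0.61 0.11041260956529002 91.80139162854452 -0.013470824310609239 0.08035804333904283
[-0.9373  0.5809  1.5413 -0.0032  1.0338 -0.7356] -11.459092828595523 [ 20.3 114.4 -90. ]
```

View pics/s4c.png

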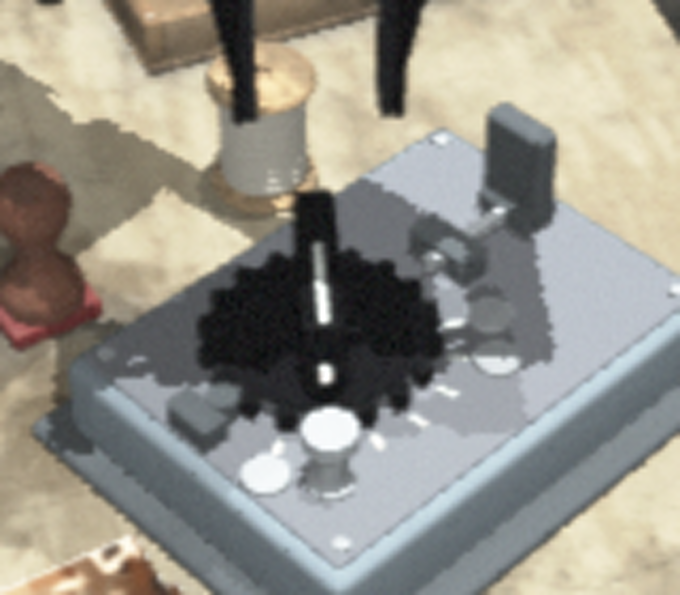

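The white line (318,245)→(325,375) now points straight at the peg head (330,428), and the measured angle of about -40 to -42° agrees. The spool and stamp are unmoved. Now I'll go to the far side of the tab with the fingers shut.

```bash
python3 -m inch '[[0,[0,38,-30],[0,0,0]],[0,[0,38,-30],[0,0,0]],[0,[0,38,-30],[0,0,0]],[0,[0,0,0],[8.5,0,0]],[0,[0,0,0],[8.5,0,0]],[0,[0,0,0],[8.5,0,0]],[0,[0,0,0],[8.5,0,0]],[0,[0,0,0],[8,0,0]],[0,[0,0,0],[8,0,0]],[0,[0,0,0],[0,0,0]]]'
cat >> h.py <<'E'
def err(yaw,x,y,z):
    o=get_obs();s=rot(o["tool_rot"]);a=np.radians(yaw)
    T=np.array([[0,np.cos(a),0],[0,np.sin(a),0],[-1.,0,0]]);T[:,2]=np.cross(T[:,0],T[:,1])
    print("rot",np.round(np.degrees(R.from_matrix(s.T@T).as_rotvec()),1),"shift",w2t(np.array([*(C+x*UX+y*UY),z])-o["position"]),"unit",np.round(((o["position"][:2]-C)@UX,(o["position"][:2]-C)@UY),4),o["position"][2],"F unit y",o["ft_force"][:2]@UY)
E
python3 -c "
from h import *
err(-61.3,-.0125,.118,.040)"
```

```text
time: 13.78
position: [0.5652, -0.3378, 0.1017]
tool_rot: [-0.678, -0.178, 0.697, -0.151]
ft_force: [0.6, -0.2, 0.4]
grip_width: 0.0003
rot [-1.8  0.9  2.4] shift [61.3  8.9 -3.4] unit [-0.0189  0.1159] 0.10170615945363605 F unit y 0.45808917954069034
```

```bash
python3 -m inch '[[0,[10,8,-5],[-1.8,0.9,2.4]],[0,[15,0,0],[0,0,0]]]'; python3 -c "
from h import *
err(-61.3,-.0125,.118,.037)"
```

```text
time: 14.02
position: [0.5731, -0.3425, 0.0748]
tool_rot: [0.685, 0.177, -0.685, 0.177]
ft_force: [0.5, 0.5, -0.5]
grip_width: 0.0005
rot [ 0.3 -0.   0. ] shift [37.8 -1.6  2.5] unit [-0.0109  0.1205] 0.07483408489256238 F unit y 0.6320384739806754
```

```bash
python3 -m inch '[[0,[19,-1,0],[0,0,0]],[0,[19,0,0],[0,0,0]]]'; python3 -m inch '[[0,[0,0,8],[0,0,0]]]'; python3 -m inch '[[0,[0,0,8],[0,0,0]]]';python3 -c "
from h import *
err(-61.3,-.0125,.090,.037)"
```

```text
time: 14.28
position: [0.5719, -0.3413, 0.034]
tool_rot: [-0.684, -0.178, 0.685, -0.177]
ft_force: [0.5, -0.2, 0.0]
grip_width: 0.0004
time: 14.4
position: [0.5635, -0.3439, 0.0314]
tool_rot: [-0.683, -0.18, 0.686, -0.176]
ft_force: [-0.4, 0.5, 0.3]
grip_width: 0.0007
time: 14.52
position: [0.5561, -0.3483, 0.0313]
tool_rot: [-0.683, -0.18, 0.686, -0.176]
ft_force: [0.8, 0.8, 0.4]
grip_width: 0.0003
rot [0.5 0.2 0.4] shift [-5.7  1.4 12.9] unit [-0.014   0.1029] 0.03127069457516296 F unit y 1.0557688277925137
```

```bash
python3 -m inch '[[0,[-4,1,6],[0,0,0]]]'; python3 -m inch '[[0,[0,0,6],[0,0,0]]]';python3 -m inch '[[0,[0,0,6],[0,0,0]]]';python3 -c "
from h import *
err(-61.3,-.0125,.070,.037)"
```

```text
time: 14.65
position: [0.5506, -0.3525, 0.0355]
tool_rot: [-0.683, -0.18, 0.686, -0.176]
ft_force: [0.3, -0.1, -0.2]
grip_width: 0.0005
time: 14.78
position: [0.5461, -0.3562, 0.0367]
tool_rot: [-0.684, -0.179, 0.685, -0.176]
ft_force: [1.9, 1.2, -1.2]
grip_width: 0.0004
time: 14.9
position: [0.5411, -0.3592, 0.0373]
tool_rot: [-0.684, -0.179, 0.685, -0.176]
ft_force: [1.5, 1.2, -0.5]
grip_width: 0.0007
rot [ 0.4 -0.   0.3] shift [ 0.3 -1.  14.4] unit [-0.0116  0.0844] 0.03728534786160637 F unit y 1.867018987287656
```

```bash
for i in 1; do python3 -m inch '[[0,[0,0,5],[0,0,0]]]'; python3 -m inch '[[0,[0,0,5],[0,0,0]]]';python3 -m inch '[[0,[0,0,4],[0,0,0]]]'; done; python3 -c "
from h import *
err(-61.3,-.0125,.068,.037)"
```

```text
time: 15.02
position: [0.5367, -0.3618, 0.0376]
tool_rot: [-0.684, -0.179, 0.685, -0.176]
ft_force: [2.0, 1.5, -1.2]
grip_width: 0.0008
time: 15.15
position: [0.5322, -0.3643, 0.0376]
tool_rot: [0.684, 0.179, -0.684, 0.176]
ft_force: [1.8, 1.6, -1.3]
grip_width: 0.0004
time: 15.28
position: [0.5309, -0.3651, 0.0379]
tool_rot: [0.687, 0.178, -0.683, 0.175]
ft_force: [12.7, 8.5, -3.1]
grip_width: 0.0005
rot [ 0.2 -0.4  0.2] shift [ 0.8 -1.2  4.7] unit [-0.0113  0.0727] 0.03786520701637665 F unit y 15.166763584596053
```

```bash
python3 -m inch '[[0,[0,0,5],[0,0,0]]]'; python3 -c "
from h import *
err(-61.3,-.0125,.068,.037)"; python3 -m inch '[[0,[0,0,-10],[0,0,0]],[0,[0,0,-20],[0,0,0]],[0,[-40,0,0],[0,0,0]],[0,[-50,0,-20],[0,0,0]],[0,[-50,0,-50],[0,0,0]],[0,[0,0,-50],[0,0,0]],[0,[0,0,0],[0,0,0]]]'
python3 - <<'E'
from h import *
a=cv2.cvtColor(snap("side","s5"),cv2.COLOR_RGB2BGR)[190:330,245:405];b=cv2.cvtColor(snap("top","t5"),cv2.COLOR_RGB2BGR)[115:270,275:445]
cv2.imwrite('pics/f.png',np.hstack([cv2.resize(a,(400,350),interpolation=cv2.INTER_CUBIC),cv2.resize(b,(384,350),interpolation=cv2.INTER_CUBIC)]))
for c in("side","top"):
 for n in("pointer_line","marker_head","bolt_tab","spool_mid","stamp_mid"):
  for d in imaging.tip_of(c,n)[:1]:
    w=ray(c,d["pixel"],H[n])[:2];p=w-SEL;print(c,n,round(d["confidence"],2),np.round(d["pixel"],1),np.hypot(*p),np.degrees(np.arctan2(p[1],p[0])-YAW),"unit",(w-C)@UX,(w-C)@UY)
E
```

```text
time: 15.4
position: [0.5312, -0.3651, 0.0381]
tool_rot: [0.691, 0.177, -0.679, 0.174]
ft_force: [15.4, 11.3, -3.9]
grip_width: 0.0007
rot [ 0.  -0.9  0.1] shift [ 1.  -1.3  5. ] unit [-0.0112  0.073 ] 0.03805491579710816 F unit y 18.915617883559896
time: 16.27
position: [0.6615, -0.2946, 0.1797]
tool_rot: [0.689, 0.177, -0.681, 0.175]
ft_force: [0.4, -0.6, -0.7]
grip_width: 0.0003
side pointer_line 0.65 [321.1 301.7] 0.0917793198355232 -41.996479759727194 unit 0.05820909965445905 -0.09140816129635655
side marker_head 0.59 [323.8 290.3] 0.06593440588293091 -38.097608914336284 unit 0.04188779092948533 -0.07068172847351865
side bolt_tab 0.69 [358.5 228.8] 0.09114428904645512 92.24234653236779 unit -0.013566142459041069 0.06107449727418526
side spool_mid 0.9 [305.6 217.4] 0.15927388711110796 146.33985326179905 unit -0.14257000399715464 0.05828003826277123
side stamp_mid 0.93 [254.4 245.7] 0.13364962212839826 193.61521410289092 unit -0.13989387095723255 -0.061461147194745686
top pointer_line 0.6 [410.9 208. ] 0.05638461779351294 -38.91651118156106 unit 0.033870737132599665 -0.06542010089148367
top marker_head 0.45 [417.5 211.8] 0.06952413333227572 -42.509115724822294 unit 0.0412510943472182 -0.07697797828575209
top bolt_tab 0.71 [352.  162.1] 0.085993994936826 91.85765013374579 unit -0.012787618417463033 0.055948800740635546
top spool_mid 0.9 [292.6 200.1] 0.15379165668668168 145.67759606735194 unit -0.13701312739288815 0.056715276256909426
top stamp_mid 0.67 [327.3 256.8] 0.12920573271718763 195.79476253103172 unit -0.13432729622533904 -0.0651688040780764
```

View pics/f.png

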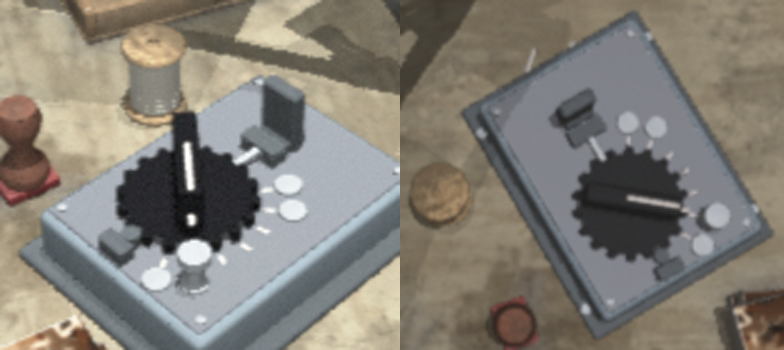

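The final pictures show the pointer on the peg: side crop, line (188,145)→(192,220) with peg (194,255); top crop, (630,198)→(685,207) with peg (716,216). The bolt tab is up against its guide and the rod reaches the rim at about (598,158) in the top crop. The spool and stamp are standing in place, and the arm is clear.

```bash
python3 -c "
from rig import robot
print(robot.hand_in())"
```

```text
the job is handed in; nothing more can be done
None
```

The job is done and handed in at about 17 s of robot time. I turned the selector 60° clockwise, from +20° to the tall peg in the -40° hole, and released it. I then pushed the locking bolt home with the fingers shut and backed the arm well clear.

**Last checks**
- **Selector:** it points at the peg in both final pictures. The detected pointer is at -39° (top camera) and -42° (side camera). The peg is at -42.5° and -38°, which matches within the detectors' error.
- **Bolt:** the tab moved about 20 mm and stopped firmly, with 15 N rising to 19 N and no further motion. That fits the end stop if the bolt started about 5 mm in. I inferred the tongue's seating from this and from the pictures; I did not measure it directly.
- **Spool and stamp:** both are standing in place. Detections moved only a few pixels from the start.
- **Forces:** wrist force readings stayed below about 20 N.

**What disagreed or failed**
- **TCP height:** the reported height was about 30 mm lower than where the fingertips showed in the pictures. Because of this, my first two attempts to grip closed above the bar without touching the selector. I corrected for it afterwards.
- **First descent:** it ended 13 mm off sideways and 14 mm high for a reason I did not find. It did not happen again.
- **Pointer distance:** the final pointer detections were off in distance from the axis, at 92 mm (side) and 56 mm (top) against the true 66 mm. I relied only on their angle.

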